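Load a sample cassette into the push-to-open drawer of a bench analyser

TASK

Press the analyser's drawer front inward until its touch latch lets go and the drawer springs out, set the sample cassette with the upright grip fin down into the drawer's pocket and let go of it, then press the drawer in again until it latches shut with the cassette inside. Press gently, never with more than about 15 N, and leave everything else on the bench where it is.

Things in the scene. Friction and masses are not known exactly. Their poses are not given: they have to be found in the camera images.
- instrument: the analyser: low white case, 280 mm wide (its y), 240 mm deep (its x), 100 mm high, fixed to the bench. Origin on the bench below the middle of the case's front face; x points into the case (away from the robot), z up. The drawer is in the middle of the front; the round switch and dark grille beside it do nothing.
- drawer (a joint): how far the drawer is out along the analyser's -x, in m: 0 latched (within 1 mm), 0.080 fully out at its end stop, negative when pressed in beyond the latched place. A spring pushes it out with 4.5 N at 0 and 3 N at 0.080. Pressed nearly as far in as it goes and then let back, it either springs fully out (if it was latched) or catches at 0 (if it was fully out).
- drawer_latch (a point): middle of the drawer front's outer face when latched (fixed to the case). The push-push latch works only when the drawer is pressed 7 to 24 mm beyond it; how far differs each time, unseen but felt: a slow push stays at 4 to 6 N, then climbs steeply within a mm or two as a stiff buffer is met, and by 8.5 N the latch has worked: then let the drawer back.
- drawer_front (a point): centre of the outer face of the drawer's front panel (moves with the drawer): flat aluminium, 120 mm wide, 64 mm high, 10 mm thick, its centre 52 mm and top edge 84 mm above the bench, 16 mm below the top of the case. When latched this face stands 32 mm proud of the case's front. Frame parallel to the analyser's.
- pocket (a point): centre of the floor of the drawer's pocket (moves with the drawer), 26 mm above the bench, frame parallel to the analyser's. Open at the top, inside 45 mm (x) by 55 mm (y), walls 16 mm high, 5 mm thick; 61 mm behind the front's outer face. With the drawer fully out it is 51 mm in front of the case; latched, it is inside, under a roof 62 mm above its floor.
- cassette_mid (a point): middle of the sample cassette, half-way up (23 mm above its underside): aluminium block 40 mm (its x) by 50 mm (y) by 22 mm high, with a grip fin on the middle of its top, 34 mm long (x), 12 mm thick (y), 24 mm high: 46 mm in all. About 0.16 kg, loose on the bench, z up. Goes into the pocket either way round, x along the pocket's x.
- lens_mount: bystander: aluminium 40 by 50 mm foot with an upright round lens, 48 mm high; origin at the centre of its underside
- beaker: bystander: glass beaker 60 mm across, 75 mm high; origin at the centre of its underside
- jar: bystander: amber jar 52 mm across, 70 mm high; origin at the centre of its underside
- screwdriver: bystander: screwdriver lying on the bench; origin on the underside at about its middle
- spacer: bystander: steel ring 44 mm across, 12 mm high, lying on top of the analyser well behind its front edge; origin at the centre of its underside
- fibre_head: bystander: red cylinder 100 mm long, 36 mm across on a small foot; origin at the centre of its underside
Mind the look-alikes: they are no part of the job. Leave any green look-alike of the part that bears cassette_mid alone.

How it is judged:
By the outcome, as a careful person would: the job done as asked, in the order asked, and still so for the second after the job is handed in, with the robot touching nothing.
It also fails if it takes over 72 s, if anything falls off the work surface, if the arm or the gripper's body presses on something with over 40 N, if the wrist force passes 120 N, or if a joint passes its speed limit or range.

ROBOT

A 7-joint arm with a two-finger parallel gripper is mounted at the origin on the work surface. World frame = base frame: x ahead of the robot, y to its left, z up, the work surface at z = 0. Lengths are in m, angles in rad, forces in N, time in s.
With the tool pointing down it reaches from about 0.4 to 0.75 m from the base axis. Payload 19.5 kg.
Tool frame: the origin (TCP) lies at the very end of the fingers, on their centre line; the grasp point (between the pads) lies 19 mm behind it; z points along the fingers, y is the line along which they close (so a half turn about z gives the same grasp; the last joint's range is limited). The gripper opens to 85 mm and grips with 20 to 120 N. Pads are 22 mm wide; open, the fingers measure 114 mm over their backs; the gripper's body (76 mm by 85 mm) begins 54 mm behind the grasp point. The pads swing forward as they close: fully open they stand 13 mm farther back than shut.
Start: joints at [1.163, 0.707, -0.028, 1.485, 0.022, 0.951, -0.075], TCP at [0.206, -0.537, 0.231] pointing down, gripper open.
Joint ranges: [-2.71, 2.71], [-0.32, 2.16], [-1.57, 1.52], [0, 2.45], [-1.46, 4.6], [0, 2.02], [-2.83, 2.83]. Speed limits (rad/s): [1.89, 1.89, 2.57, 2.57, 3.01, 3.01, 3.01].

INTERFACE

Orientations are given as a unit quaternion [w, x, y, z].
In Python, from rig import arm gives the robot as it stands. The module is installed in compiled form; this text tells all that it offers.
- The arm moves only by the shell command python3 -m crank 'ROWS' [OPENING] [FORCE]. ROWS is JSON, a list of rows, each a list of 4 numbers: the shift along the world's x, y, z scaled (see below), then the turn about the world's z scaled (see below). A call has 1 to 10 rows; each row is the pose to reach, as a shift and turn from the pose commanded when the call began, turning the shorter way round; what a row does not reach only later rows make up. The controller multiplies each number of a shift by 20 cm and each number of a turn by 2 pi rad. A row lasts 1/10 s, in which the tool goes at most 50 mm and 8.59 degrees, less where a joint would pass 70% of its speed; a pose out of reach is approached as far as the arm can. A call with a number of a shift or a turn outside -1 to 1 is refused whole. A call with a gripper value outside its range is refused whole. OPENING is the finger opening in mm, from 0 to 85.4, set as the call begins (- or left out, the last holds). The fingers move at their own pace and stop on an object; FORCE is the grip in N (left out, the last holds). Time passes only in rows, so rows that repeat a pose let the fingers close. It gives the time, the measured TCP pose, the force, the opening and the grip force at its end, in the units of the state.
- arm.sense(): the state, without advancing time (a new reading comes with each control period).
- arm.snapshot(name): name is "scene" or "top" or "wrist"; returns a dict with "img" (400x640x3 uint8, red, green, blue), "range_z" (400x640 float32, m along the optical axis (not along the pixel's ray), 0 where there is no reading), "mtx" (3x3 intrinsics, pixels), "k1" (the pictures are not rectified: a ray, as slopes to the right and down, at radius r is drawn at 1 + k1 r^2 times it, then the intrinsics apply), "view" (4x4, takes a point from world to camera coordinates). Camera axes: x right, y down, z forward; pixel columns grow to the right and rows downward; lengths in m; the calibration is good to about 2 mm. A picture is of the moment at which its call begins.
- arm.finish_job(): hands the job in; it is judged then, once.
Trained networks look in a picture, given as the dict that the camera call returned (one of the last four; its "shot" number tells which), for a name from the list of things; names that differ only in an ending like _2 or _b are one class to them, and where a whole thing is asked for, a point or a joint stands for the part that bears it (a point fixed in the world has none). Each returns a list of dicts, best first, with "score" (0 to 1); they miss things now and then, are a little off and sometimes report something else, mostly with a low value. They report only what shows in the picture. A call takes as long as a camera call. They do not tell look-alikes from the thing itself.
- arm.find_in(thing, picture): "extent" ([left, top, right, bottom] as shares, 0 to 1, of the picture: columns of its width, rows of its height, round what is visible of it).
The state is a dict: "time_s": time; "joint_positions": joint angles; "qd": joint speeds; "tau": joint torques, N m; "ee_pos": TCP position; "orientation": TCP orientation; "ft_force": force on the tool from outside, world axes, zero at the start; "torque": the same for the moment, N m; "opening": finger opening in m; "grasp_force": force on a finger pad.
Only numpy, scipy, OpenCV 4.12 (cv2) and the standard library are available. Lean on these libraries where they do the work, as an engineer would, in place of code of your own. Each camera call takes 0.05 s, during which the arm holds its last target. There are 200 camera calls.

## Working session

There is one attempt and no reset: what is moved stays moved. The work goes in short steps, Python scripts to look and compute and a shell command to move; the robot and the scene stay as the last step left them, time stands still between calls to the robot, and variables do not carry over. Pictures are saved under pics/ and viewed, at most 10 in all, crops included, and the job is handed in when it is done.

```bash
mkdir -p pics; ls
cat > h.py <<'E'
import numpy as np, cv2
from rig import arm
def pix2world(s,u,v,z=None):
    K,k1,V=s["mtx"],s["k1"],s["view"]
    d=np.array([(u-K[0,2])/K[0,0],(v-K[1,2])/K[1,1]])
    p=d.copy()
    for _ in range(20): p=d/(1+k1*(p@p))
    return p
def cloud(s):
    K,k1,V=s["mtx"],s["k1"],s["view"]
    v,u=np.mgrid[0:400,0:640]
    d=np.stack([(u-K[0,2])/K[0,0],(v-K[1,2])/K[1,1]],-1); p=d.copy()
    for _ in range(20): p=d/(1+k1*(p**2).sum(-1,keepdims=True))
    Z=s["range_z"][...,None]; c=np.concatenate([p*Z,Z],-1)
    W=(c-V[:3,3])@V[:3,:3]
    W[s["range_z"]<=0]=np.nan
    return W
def save(s,name,box=None,k=1):
    im=s["img"][...,::-1]
    if box: im=im[box[1]:box[3],box[0]:box[2]]
    cv2.imwrite("pics/"+name,cv2.resize(im,None,fx=k,fy=k,interpolation=cv2.INTER_CUBIC))
E
python3 - <<'E'
from h import *
np.set_printoptions(precision=3,suppress=True)
st=arm.sense(); print(st)
ss={}
for n in ["scene","top"]:
    s=arm.snapshot(n); ss[n]=s; W=cloud(s)
    print(n,"cam at",-s["view"][:3,:3].T@s["view"][:3,3])
    for t in ["instrument","drawer_front","cassette_mid","lens_mount","beaker","jar","screwdriver","spacer","fibre_head"]:
        for r in arm.find_in(t,s)[:3]:
            e=np.array(r["extent"])*[640,400,640,400]; u,v=int((e[0]+e[2])/2),int((e[1]+e[3])/2)
            print(t,round(r["score"],2),e.round(),W[v,u])
cv2.imwrite("pics/a.png",cv2.resize(np.vstack([ss["scene"]["img"],ss["top"]["img"]])[...,::-1],None,fx=.75,fy=.75))
save(ss["scene"],"scene.png"); save(ss["top"],"top.png")
np.save("top.npy",cloud(ss["top"]))
E
```

```text
pics
{'time_s': 0.0, 'joint_positions': array([ 1.163,  0.707, -0.028,  1.485,  0.022,  0.951, -0.076]), 'qd': array([-0.   , -0.002,  0.   ,  0.   , -0.001, -0.002, -0.001]), 'tau': array([  0.001, -88.319,   1.235, -23.615,   0.017,   0.007,  -0.   ]), 'ee_pos': array([ 0.206, -0.537,  0.231]), 'orientation': array([-0.001,  0.983,  0.182, -0.   ]), 'ft_force': array([-0.161,  0.36 , -0.696]), 'torque': array([-0.014, -0.027,  0.006]), 'grasp_force': 0.0, 'opening': 0.08515385139754846}
scene cam at [ 1.487 -0.13   1.115]
instrument 0.85 [246. 211. 367. 322.] [ 0.793 -0.042  0.1  ]
drawer_front 0.45 [274. 211. 315. 224.] [ 0.61  -0.047  0.086]
cassette_mid 0.77 [217. 189. 230. 207.] [ 0.447 -0.251  0.034]
cassette_mid 0.59 [246. 191. 260. 214.] [ 0.47  -0.16   0.022]
cassette_mid 0.5 [208. 169. 226. 188.] [ 0.346 -0.268  0.027]
lens_mount 0.76 [363. 172. 382. 190.] [0.455 0.229 0.029]
beaker 0.73 [415. 205. 436. 240.] [0.689 0.322 0.075]
beaker 0.55 [179. 238. 201. 267.] [ 0.667 -0.35   0.068]
jar 0.68 [179. 238. 200. 268.] [ 0.67  -0.35   0.068]
screwdriver 0.66 [140. 181. 193. 199.] [ 0.368 -0.433  0.03 ]
spacer 0.54 [290. 246. 310. 265.] [ 0.756 -0.055  0.101]
fibre_head 0.88 [452. 192. 474. 223.] [0.62  0.476 0.033]
top cam at [0.456 0.028 1.368]
instrument 0.9 [282.  78. 385. 177.] [ 0.73  -0.047  0.098]
drawer_front 0.93 [312. 163. 357. 175.] [ 0.619 -0.051  0.031]
cassette_mid 0.68 [399. 254. 418. 272.] [ 0.332 -0.263  0.046]
cassette_mid 0.57 [365. 210. 381. 228.] [ 0.464 -0.162  0.051]
cassette_mid 0.51 [391. 221. 412. 235.] [ 0.435 -0.25   0.02 ]
lens_mount 0.54 [234. 219. 251. 235.] [0.45  0.225 0.044]
beaker 0.62 [192. 143. 216. 166.] [0.672 0.349 0.008]
beaker 0.17 [330. 108. 347. 125.] [ 0.761 -0.062  0.1  ]
jar 0.84 [421. 150. 442. 167.] [ 0.64  -0.336  0.071]
screwdriver 0.62 [453. 246. 489. 266.] [ 0.348 -0.463  0.024]
fibre_head 0.82 [145. 157. 173. 193.] [0.61  0.479 0.032]
```

Run:
```python
import cv2,numpy as np
t=cv2.imread("pics/top.png")[60:300,130:500]; cv2.imwrite("pics/topc.png",cv2.resize(t,None,fx=2.1,fy=2.1,interpolation=cv2.INTER_CUBIC))
c=cv2.imread("pics/scene.png")[150:330,170:400]; cv2.imwrite("pics/scenec.png",cv2.resize(c,None,fx=3.2,fy=3.2,interpolation=cv2.INTER_CUBIC))
```

```text
(no output)
```

View pics/topc.png

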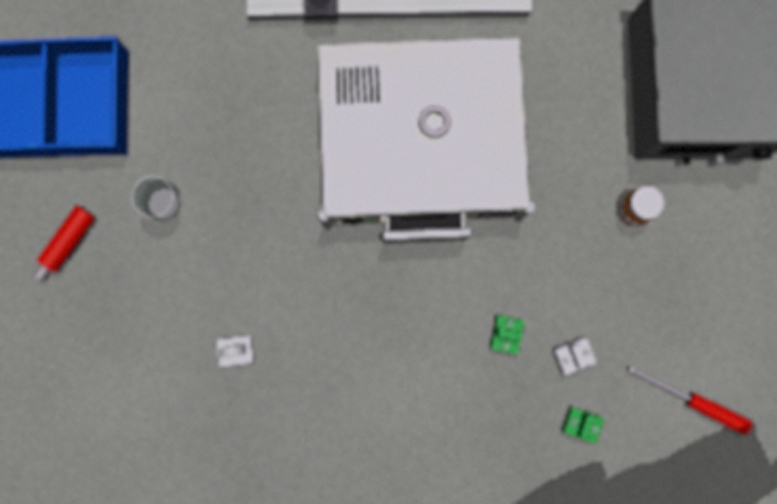

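View pics/scenec.png

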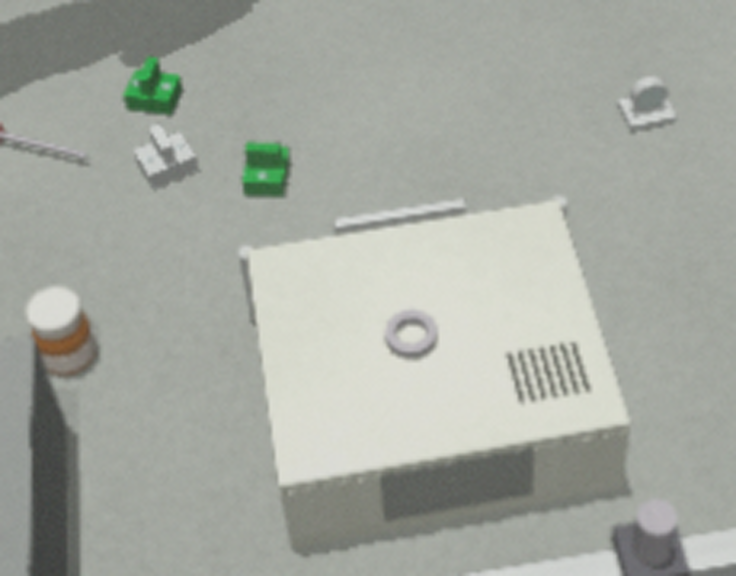

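The silver cassette is at top-picture pixel (404,230), crop (575,357). It could be taken for the green look-alikes at (371,219) and (407,262), or for the lens mount at (241,226). I choose the aluminium one and will check it from near with the wrist camera. The drawer front is at crop (425,235).

Run:
```python
from h import *
np.set_printoptions(precision=4,suppress=True)
W=np.load("top.npy"); 
def rect(m,name):
    P=W[m][:,:2].astype(np.float32); r=cv2.minAreaRect(P*1000); print(name,len(P),"c",np.array(r[0])/1000,"size",r[1],"ang",r[2],"med",np.median(P,0))
X,Y,Z=W[...,0],W[...,1],W[...,2]
rect((Z>.092)&(Z<.108)&(X>.63)&(X<.9)&(Y>-.25)&(Y<.15),"roof")
rect((Z>.074)&(Z<.094)&(X>.55)&(X<.64)&(Y>-.15)&(Y<.05),"front")
rect((Z>.012)&(X>.40)&(X<.49)&(Y>-.30)&(Y<-.2),"cass")
s=arm.snapshot("wrist"); c=np.linalg.inv(s["view"]); st=arm.sense()
a=2*np.arctan2(st["orientation"][2],st["orientation"][1]); print("tool x yaw",a)
R=np.array([[np.cos(a),-np.sin(a)],[np.sin(a),np.cos(a)]])
print("cam offset in tool xy",R.T@(c[:2,3]-st["ee_pos"][:2]),"dz",c[2,3]-st["ee_pos"][2],"fwd",c[:3,2]); print(s["mtx"],s["k1"])
```

```text
roof 7821 c [ 0.7523 -0.0443] size (243.1002197265625, 292.64837646484375) ang 0.36852964758872986 med [ 0.7485 -0.0389]
front 194 c [ 0.615  -0.0514] size (34.08110046386719, 196.2188720703125) ang 1.4977223873138428 med [ 0.6041 -0.0476]
cass 215 c [ 0.4329 -0.26  ] size (40.00916290283203, 51.050086975097656) ang 19.331756591796875 med [ 0.4323 -0.2558]
tool x yaw 0.36574265829328456
cam offset in tool xy [0.0779 0.0014] dz 0.14228273109420234 fwd [-0.2835 -0.107  -0.953 ]
[[316.8633   0.     322.3971]
 [  0.     316.8633 197.8731]
 [  0.       0.       1.    ]] -0.028215066798111196
```

```bash
python3 -m crank '[[0.25,0.25,0,0],[0.5,0.5,0,0],[0.75,0.75,0,0],[1,1,0,0],[1,1,0,0],[1,1,0,0]]' 0
python3 - <<'E'
from h import *
s=arm.snapshot("wrist"); save(s,"w1.png"); np.save("w1.npy",cloud(s))
for r in arm.find_in("cassette_mid",s): print(r["score"],np.array(r["extent"])*[640,400,640,400])
E
```

```text
time_s: 1.65
ee_pos: [0.408, -0.334, 0.2314]
orientation: [-0.0, 0.983, 0.183, 0.0]
ft_force: [-0.3, -0.4, -0.4]
opening: 0.0004
grasp_force: 0.0
0.77 [244.416 102.92  290.88  143.52 ]
0.68 [159.808  26.6   222.528  91.6  ]
0.68 [223.104 181.48  279.104 231.08 ]
```

```bash
python3 -m crank '[[0.2,0.35,0,-0.014],[0.4,0.7,0,-0.03],[0.6,1,0,-0.044],[0.75,1,0,-0.058],[0.75,1,0,-0.058],[0.75,1,0,-0.058]]'
python3 - <<'E'
from h import *
np.set_printoptions(precision=4,suppress=True)
s=arm.snapshot("wrist"); save(s,"w2.png"); W=cloud(s); np.save("w2.npy",W)
for t in ["drawer_front","instrument"]:
  for r in arm.find_in(t,s)[:2]: print(t,r["score"],np.array(r["extent"])*[640,400,640,400])
st=arm.sense(); print(st["ee_pos"],st["time_s"],2*np.arctan2(st["orientation"][2],st["orientation"][1]),st["ft_force"])
E
```

```text
time_s: 2.35
ee_pos: [0.5588, -0.1317, 0.2306]
orientation: [-0.001, 1.0, 0.004, 0.0]
ft_force: [-0.5, -0.6, -0.2]
opening: 0.0002
grasp_force: 0.0
drawer_front 0.6 [161.92 100.92 297.92 139.52]
instrument 0.57 [ 32.576   2.72  394.304 140.52 ]
[ 0.5552 -0.1378  0.2311] 2.5 0.0008986190362610535 [-0.0092 -0.4205  0.3552]
```

View pics/w1.png

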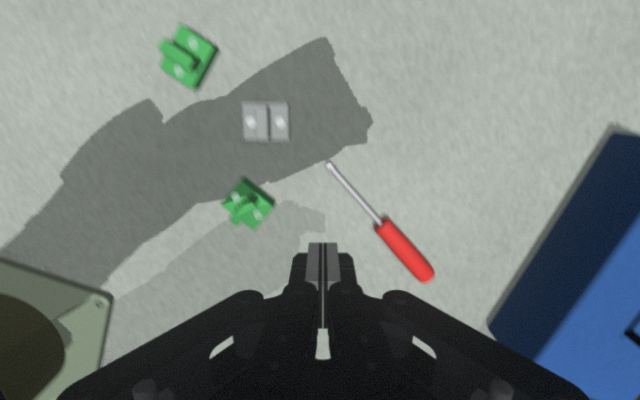

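View pics/w2.png

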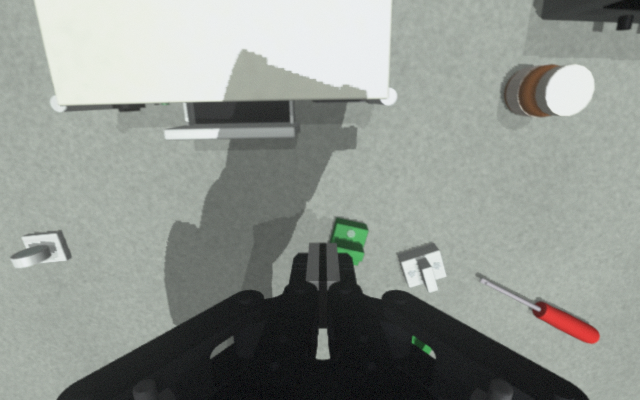

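Run:
```python
from h import *
np.set_printoptions(precision=4,suppress=True)
W=np.load("w2.npy"); X,Y,Z=W[...,0],W[...,1],W[...,2]
m=np.zeros(Z.shape,bool); m[112:145,155:305]=1
a=m&(Z>.078)&(Z<.09); P=W[a]
print("front top n",a.sum(),"z",np.median(P[:,2]),"y",np.percentile(P[:,1],[1,99]),"x",np.percentile(P[:,0],[2,50,98]))
f=m&(Z>.03)&(Z<.075)&(X<.615)
if f.sum()>20: 
  Q=W[f]; k=np.polyfit(Q[:,1],Q[:,0],1); print("face",f.sum(),k,"std",(Q[:,0]-np.polyval(k,Q[:,1])).std(), "at y mid",np.polyval(k,-.05))
k=np.polyfit(P[:,1],P[:,0],1); print("top line",k,np.polyval(k,-.05))
m=np.zeros(Z.shape,bool); m[0:110,60:385]=1
r=m&(Z>.094)&(Z<.106)&(X<.7); 
cols=[(Y[r[:,u].nonzero()[0].max(),u],X[r[:,u].nonzero()[0].max(),u]) for u in range(80,380) if r[:,u].any()]
C=np.array(cols); k=np.polyfit(C[:,0],C[:,1],1); print("roof edge",k,np.polyval(k,-.05),"roof z",np.median(Z[r]))
W=np.load("w1.npy"); Z=W[...,2]; m=np.zeros(Z.shape,bool); m[90:155,232:305]=1
rect=lambda P:cv2.minAreaRect((P[:,:2]*1000).astype(np.float32))
print("cass block",rect(W[m&(Z>.014)&(Z<.03)]),"all",rect(W[m&(Z>.014)]))
fin=W[m&(Z>.038)&(Z<.055)]; print("fin",len(fin),rect(fin),"zmed",np.median(fin[:,2]))
```

```text
front top n 1482 z 0.08359774910009735 y [-0.1027  0.0146] x [0.6003 0.6057 0.6106]
face 493 [-0.0001  0.6101] std 0.0014689403477627276 at y mid 0.6101539133449396
top line [-0.0252  0.6044] 0.6057008567831397
roof edge [-0.0219  0.6324] 0.6335014933016092 roof z 0.09970706489081729
cass block ((432.2015380859375, -257.43359375), (38.67099380493164, 50.44996643066406), 20.862476348876953) all ((432.2015380859375, -257.43359375), (38.67099380493164, 50.44996643066406), 20.862476348876953)
fin 424 ((432.4363098144531, -257.2669982910156), (32.935367584228516, 12.285634994506836), 20.430912017822266) zmed 0.04566604150744803
```

Wrist pictures: w1 shows the silver cassette at (266,121) with its fin upright. The green look-alikes are at (188,57) and (248,205). w2 shows the drawer front's top edge from (165,130) to (295,126). The sizes and heights fit what was given, so I'm going to the front of the drawer.

```bash
python3 -m crank '[[0,0.23,-0.1,0.0037],[0,0.46,-0.3,0.0037],[0,0.46,-0.52,0.0037],[0,0.46,-0.74,0.0037],[0,0.46,-0.93,0.0037],[0,0.46,-0.93,0.0037],[0,0.46,-0.93,0.0037]]'; python3 -c "
from h import *
st=arm.sense(); print(st['ee_pos'],st['ft_force'],st['time_s'])"
```

```text
time_s: 3.2
ee_pos: [0.5557, -0.0463, 0.0465]
orientation: [0.0, 1.0, 0.012, 0.0]
ft_force: [0.7, 0.6, 1.0]
opening: -0.0
grasp_force: 0.0
[ 0.55565294 -0.0462661   0.04645047] [0.66308103 0.59539458 1.04966602] 3.2
```

```bash
python3 -m crank '[[0.1,0.002,0,0],[0.15,0.0035,0,0],[0.165,0.004,0,0],[0.18,0.0042,0,0],[0.18,0.0042,0,0]]'
```

```text
time_s: 3.7
ee_pos: [0.5915, -0.0445, 0.0463]
orientation: [0.0, 1.0, 0.012, 0.0]
ft_force: [-5.5, -1.2, 2.8]
opening: 0.0002
grasp_force: 2.1
```

```bash
python3 -m crank '[[0.005,0,0,0],[0.01,0,0,0],[0.01,0,0,0]]'
```

```text
time_s: 4.0
ee_pos: [0.5935, -0.0442, 0.0455]
orientation: [-0.0, 1.0, 0.012, -0.0]
ft_force: [-4.4, -0.4, 2.9]
opening: -0.0003
grasp_force: 2.2
```

```bash
python3 -m crank '[[0.005,0,0,0],[0.01,0,0,0],[0.01,0,0,0]]'
```

```text
time_s: 4.3
ee_pos: [0.5956, -0.0442, 0.0453]
orientation: [-0.0, 1.0, 0.012, -0.0]
ft_force: [-4.7, -1.1, 4.4]
opening: -0.0003
grasp_force: 2.3
```

```bash
python3 -m crank '[[0.005,0,0,0],[0.01,0,0,0],[0.01,0,0,0]]'
```

```text
time_s: 4.6
ee_pos: [0.5976, -0.0441, 0.0453]
orientation: [-0.0, 1.0, 0.012, -0.0]
ft_force: [-5.3, -0.1, 3.8]
opening: -0.0002
grasp_force: 2.2
```

```bash
python3 -m crank '[[0.005,0,0,0],[0.009,0,0,0],[0.009,0,0,0]]'
```

```text
time_s: 4.9
ee_pos: [0.5995, -0.0441, 0.0453]
orientation: [-0.0, 1.0, 0.012, -0.0]
ft_force: [-4.8, -0.0, 3.9]
opening: 0.0002
grasp_force: 2.3
```

```bash
python3 -m crank '[[0.005,0,0,0],[0.009,0,0,0],[0.009,0,0,0]]'
```

```text
time_s: 5.2
ee_pos: [0.6013, -0.044, 0.0453]
orientation: [-0.0, 1.0, 0.012, 0.0]
ft_force: [-3.7, 0.5, 3.2]
opening: -0.0
grasp_force: 2.3
```

```bash
python3 -m crank '[[0.005,0,0,0],[0.009,0,0,0],[0.009,0,0,0]]'
```

```text
time_s: 5.5
ee_pos: [0.6031, -0.044, 0.0453]
orientation: [-0.0, 1.0, 0.012, 0.0]
ft_force: [-5.7, -0.1, 4.3]
opening: 0.0004
grasp_force: 2.3
```

```bash
python3 -m crank '[[0.004,0,0,0],[0.008,0,0,0],[0.008,0,0,0]]'
```

```text
time_s: 5.8
ee_pos: [0.6047, -0.0439, 0.0453]
orientation: [-0.0, 1.0, 0.012, 0.0]
ft_force: [-4.2, 0.0, 3.7]
opening: 0.0002
grasp_force: 2.3
```

```bash
python3 -m crank '[[0.005,0,0,0],[0.009,0,0,0],[0.009,0,0,0]]'
```

```text
time_s: 6.1
ee_pos: [0.6064, -0.044, 0.0453]
orientation: [-0.0, 1.0, 0.012, -0.0]
ft_force: [-5.5, 0.3, 5.1]
opening: -0.0002
grasp_force: 2.5
```

```bash
python3 -m crank '[[0.003,0,0,0],[0.006,0,0,0],[0.006,0,0,0]]'
```

```text
time_s: 6.4
ee_pos: [0.6076, -0.0439, 0.0453]
orientation: [-0.0, 1.0, 0.012, -0.0]
ft_force: [-5.0, 0.6, 3.2]
opening: 0.0002
grasp_force: 2.5
```

```bash
python3 -m crank '[[0.005,0,0,0],[0.009,0,0,0],[0.009,0,0,0]]'
```

```text
time_s: 6.7
ee_pos: [0.6094, -0.0439, 0.0453]
orientation: [-0.0, 1.0, 0.012, -0.0]
ft_force: [-4.9, 1.8, 4.9]
opening: -0.0001
grasp_force: 2.5
```

```bash
python3 -m crank '[[0.004,0,0,0],[0.008,0,0,0],[0.008,0,0,0]]'
```

```text
time_s: 7.0
ee_pos: [0.6108, -0.0438, 0.0453]
orientation: [-0.0, 1.0, 0.012, -0.0]
ft_force: [-7.1, 1.9, 6.4]
opening: 0.0
grasp_force: 3.2
```

```bash
python3 -m crank '[[0.004,0,0,0],[0.004,0,0,0]]'
```

```text
time_s: 7.2
ee_pos: [0.6113, -0.0438, 0.0453]
orientation: [-0.0, 1.0, 0.012, -0.001]
ft_force: [-8.6, 1.8, 7.2]
opening: 0.0
grasp_force: 4.2
```

```bash
python3 -m crank '[[0.003,0,0,0],[0.003,0,0,0]]'; python3 -m crank '[[-0.05,-0.001,0,0],[-0.15,-0.003,0,0],[-0.3,-0.007,0,0],[-0.45,-0.01,0,0],[-0.62,-0.015,0,0],[-0.62,-0.015,0.4,0],[-0.62,-0.015,0.8,0],[-0.62,-0.015,0.8,0],[-0.62,-0.015,0.8,0]]'
python3 - <<'E'
from h import *
np.set_printoptions(precision=4,suppress=True)
s=arm.snapshot("wrist"); save(s,"w3.png"); W=cloud(s); np.save("w3.npy",W)
for r in arm.find_in("drawer_front",s)[:2]: print(r["score"],np.array(r["extent"])*[640,400,640,400])
st=arm.sense(); print(st["ee_pos"],st["time_s"],st["ft_force"])
E
```

```text
time_s: 7.4
ee_pos: [0.6117, -0.0438, 0.0453]
orientation: [-0.0, 1.0, 0.012, -0.001]
ft_force: [-10.3, 1.6, 8.4]
opening: 0.0001
grasp_force: 5.1
time_s: 8.3
ee_pos: [0.4904, -0.0473, 0.21]
orientation: [0.0, 1.0, 0.012, 0.004]
ft_force: [0.8, -0.4, -0.6]
opening: -0.0001
grasp_force: 0.0
0.83 [250.688   6.52  391.296 156.   ]
[ 0.4896 -0.047   0.2068] 8.4 [-0.4084  0.4378 -0.9022]
```

View pics/w3.png

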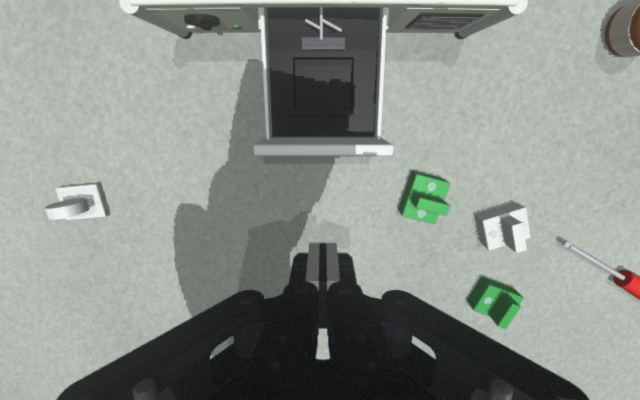

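The drawer is out. The front's top edge is at about (255–392, 148) and the pocket is the dark square at (294–354, 57–110). The cassette is unmoved at (503,230).

Run:
```python
from h import *
np.set_printoptions(precision=4,suppress=True)
W=np.load("w3.npy"); X,Y,Z=W[...,0],W[...,1],W[...,2]
m=np.zeros(Z.shape,bool); m[132:165,245:400]=1
P=W[m&(Z>.079)&(Z<.089)]; k=np.polyfit(P[:,1],P[:,0],1)
print("front top",len(P),"slope",k,"x2/98",np.percentile(P[:,0],[2,50,98]),"y",np.percentile(P[:,1],[1,99]))
print("rect",cv2.minAreaRect((P[:,:2]*1000).astype(np.float32)))
m[:]=0; m[45:125,280:370]=1
for lo,hi,n in [(.034,.046,"walltop"),(.015,.034,"floor")]:
    a=m&(Z>lo)&(Z<hi); Q=W[a]; print(n,a.sum(),"z",np.percentile(Q[:,2],[10,50,90]),cv2.minAreaRect((Q[:,:2]*1000).astype(np.float32)))
for v in (50,54,57,60,66,83,100,108,112,118): print(v,[f"{X[v,u]:.3f},{Y[v,u]:.3f},{Z[v,u]:.3f}" for u in (286,291,296,324,350,354,360)])
```

```text
front top 1668 slope [-0.0238  0.526 ] x2/98 [0.5215 0.5271 0.5321] y [-0.1038  0.013 ]
rect ((526.8369140625, -45.353084564208984), (9.468527793884277, 119.90940856933594), 1.3728594779968262)
walltop 1472 z [0.0401 0.0416 0.0426] ((582.0855712890625, -44.11014938354492), (54.86448669433594, 65.31517028808594), 1.4579781293869019)
floor 5705 z [0.0247 0.0258 0.027 ] ((580.1381225585938, -45.51007080078125), (73.79054260253906, 90.09858703613281), 1.3150182962417603)
50 ['0.611,-0.008,0.025', '0.612,-0.013,0.024', '0.612,-0.018,0.026', '0.612,-0.044,0.027', '0.613,-0.069,0.025', '0.613,-0.073,0.025', '0.613,-0.078,0.026']
54 ['0.608,-0.008,0.023', '0.606,-0.014,0.041', '0.606,-0.019,0.043', '0.607,-0.044,0.040', '0.607,-0.068,0.041', '0.608,-0.072,0.040', '0.609,-0.078,0.027']
57 ['0.605,-0.008,0.026', '0.603,-0.014,0.042', '0.604,-0.019,0.038', '0.605,-0.044,0.036', '0.605,-0.068,0.040', '0.605,-0.072,0.041', '0.607,-0.079,0.026']
60 ['0.603,-0.008,0.025', '0.601,-0.014,0.043', '0.603,-0.018,0.026', '0.604,-0.044,0.025', '0.604,-0.069,0.026', '0.602,-0.072,0.042', '0.604,-0.079,0.02
[... 255 characters left out ...]
0.583,-0.070,0.027', '0.582,-0.073,0.041', '0.583,-0.080,0.027']
100 ['0.566,-0.008,0.026', '0.566,-0.014,0.041', '0.566,-0.018,0.026', '0.567,-0.045,0.027', '0.567,-0.071,0.025', '0.567,-0.074,0.041', '0.568,-0.081,0.025']
108 ['0.558,-0.008,0.025', '0.559,-0.014,0.041', '0.558,-0.018,0.031', '0.559,-0.046,0.030', '0.560,-0.071,0.031', '0.560,-0.074,0.042', '0.560,-0.081,0.027']
112 ['0.554,-0.008,0.025', '0.555,-0.014,0.041', '0.555,-0.019,0.041', '0.556,-0.046,0.042', '0.556,-0.070,0.042', '0.556,-0.074,0.042', '0.556,-0.082,0.026']
118 ['0.548,-0.008,0.025', '0.548,-0.013,0.025', '0.549,-0.018,0.026', '0.549,-0.046,0.026', '0.550,-0.072,0.026', '0.550,-0.076,0.025', '0.550,-0.082,0.025']
```

```bash
python3 -m crank '[[-0.07,-0.25,0,0.015],[-0.14,-0.5,0,0.03],[-0.21,-0.75,0,0.045],[-0.28,-1,-0.1,0.0536],[-0.28,-1,-0.4,0.0536],[-0.28,-1,-0.4,0.0536],[-0.28,-1,-0.4,0.0536]]' 40 40
python3 - <<'E'
from h import *
np.set_printoptions(precision=4,suppress=True)
s=arm.snapshot("wrist"); save(s,"w4.png"); W=cloud(s); np.save("w4.npy",W)
X,Y,Z=W[...,0],W[...,1],W[...,2]
m=(abs(X-.432)<.035)&(abs(Y+.257)<.04)
for lo,hi in [(.014,.03),(.038,.055)]:
    Q=W[m&(Z>lo)&(Z<hi)]; print(len(Q),cv2.minAreaRect((Q[:,:2]*1000).astype(np.float32)),np.median(Q,0))
st=arm.sense(); print(st["ee_pos"],st["time_s"],st["ft_force"],2*np.arctan2(st["orientation"][2],st["orientation"][1]))
E
```

```text
time_s: 9.1
ee_pos: [0.4312, -0.2469, 0.1224]
orientation: [-0.002, 0.984, 0.179, -0.002]
ft_force: [-0.2, 0.6, -0.5]
opening: 0.04
grasp_force: 0.0
2335 ((432.8157653808594, -257.2791748046875), (40.16845703125, 50.10293960571289), 20.27862548828125) [ 0.4355 -0.2525  0.0215]
756 ((432.6910400390625, -257.3803405761719), (34.38922119140625, 11.946194648742676), 21.050174713134766) [ 0.4342 -0.2567  0.0455]
[ 0.432  -0.2468  0.124 ] 9.15 [-0.4506 -0.1205 -0.045 ] 0.3611364633955283
```

View pics/w4.png

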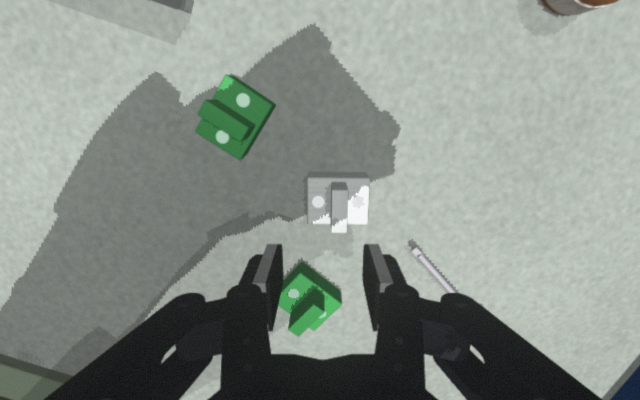

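The silver cassette is at (338,200), under the fingers, with its fin lined up with them. The green ones are at (237,115) and (310,297). The fitted size of 40 x 50 mm and the fin of 34 x 12 mm match, so I'm grasping it.

```bash
python3 -m crank '[[0.004,-0.052,-0.1,0],[0.004,-0.052,-0.28,0],[0.004,-0.052,-0.42,0],[0.004,-0.052,-0.485,0],[0.004,-0.052,-0.485,0],[0.004,-0.052,-0.485,0]]'; python3 -c "
from h import *
st=arm.sense(); print(st['ee_pos'],st['ft_force'],st['time_s'])"
```

```text
time_s: 9.75
ee_pos: [0.4339, -0.2576, 0.0295]
orientation: [0.0, 0.984, 0.18, 0.001]
ft_force: [0.8, 0.8, 1.5]
opening: 0.0403
grasp_force: 0.0
[ 0.43388468 -0.25757045  0.0294603 ] [0.77886632 0.75194998 1.49331593] 9.75
```

```bash
python3 -m crank '[[-0.004,0,-0.008,0],[-0.004,0,-0.008,0],[-0.004,0,-0.008,0],[-0.004,0,-0.008,0],[-0.004,0,-0.008,0],[-0.004,0,-0.008,0]]' 5 50
```

```text
time_s: 10.35
ee_pos: [0.4328, -0.2577, 0.0276]
orientation: [0.0, 0.984, 0.18, 0.0]
ft_force: [-1.2, 1.3, 9.2]
opening: 0.011
grasp_force: 49.1
```

```bash
python3 -m crank '[[0,0,0.1,0],[0,0,0.3,0],[0,0,0.5,0],[0,0,0.65,0],[0.12,0.2,0.65,-0.015],[0.27,0.4,0.65,-0.03],[0.42,0.6,0.65,-0.045],[0.55,0.8,0.65,-0.0536],[0.65,0.95,0.65,-0.0536],[0.65,0.95,0.65,-0.0536]]'; python3 -m crank '[[0.095,0.118,0,0],[0.095,0.118,0,0],[0.095,0.118,0,0],[0.095,0.118,0,0]]'
python3 - <<'E'
from h import *
np.set_printoptions(precision=4,suppress=True)
st=arm.sense(); print(st["ee_pos"],st["time_s"],st["ft_force"],2*np.arctan2(st["orientation"][2],st["orientation"][1]))
s=arm.snapshot("wrist"); save(s,"w5.png"); W=cloud(s); np.save("w5.npy",W)
E
```

```text
time_s: 11.35
ee_pos: [0.5644, -0.0621, 0.1567]
orientation: [-0.001, 1.0, 0.015, 0.001]
ft_force: [-0.8, -1.2, -2.7]
opening: 0.0112
grasp_force: 49.3
time_s: 11.75
ee_pos: [0.5811, -0.0447, 0.157]
orientation: [0.0, 1.0, 0.012, -0.0]
ft_force: [0.0, -0.7, -0.8]
opening: 0.0111
grasp_force: 49.3
[ 0.5811 -0.0447  0.157 ] 11.75 [ 0.0442 -0.6671 -0.8201] 0.023766143909793487
```

View pics/w5.png

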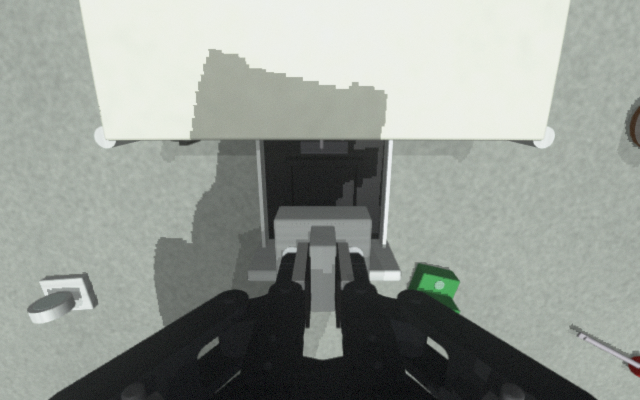

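The cassette is held straight in the fingers at (322,235), with the pocket just ahead of it at (292–355, 155–200). I'll measure both in this one view.

Run:
```python
from h import *
np.set_printoptions(precision=4,suppress=True)
W=np.load("w5.npy"); X,Y,Z=W[...,0],W[...,1],W[...,2]
m=np.zeros(Z.shape,bool); m[200:242,265:380]=1
Q=W[m&(Z>.143)&(Z<.158)&(X>.585)]; print("block top",len(Q),"z",np.median(Q[:,2]),"y",np.percentile(Q[:,1],[1,99]),"xmax",np.percentile(Q[:,0],98))
e=[(Y[v,u],X[v,u]) for u in range(278,368) for v in [next((v for v in range(200,230) if .143<Z[v,u]<.158),None)] if v]
e=np.array(e); k=np.polyfit(e[:,0],e[:,1],1); print("edge slope",k[0],"x at -.0445",np.polyval(k,-.0445))
b=np.zeros(Z.shape,bool); b[208:240,268:378]=1
bot=W[b&(Z>.120)&(Z<.1445)]; print("face n",len(bot), np.median(bot,0) if len(bot) else "")
m[:]=0; m[145:215,275:370]=1
P=W[m&(Z>.037)&(Z<.046)&(X>.56)&(X<.615)]; print("walls",len(P),"y",np.percentile(P[:,1],[.5,99.5]),"x max",np.percentile(P[:,0],99.5))
print(cv2.minAreaRect((P[:,:2]*1000).astype(np.float32)))
```

```text
block top 2434 z 0.15070693239851965 y [-0.067  -0.0185] xmax 0.6007951384145774
edge slope -0.02570161879030969 x at -.0445 0.6003371719677757
face n 617 [ 0.6002 -0.0424  0.1394]
walls 1075 y [-0.0764 -0.0114] x max 0.6104642804787042
((589.9659423828125, -43.916996002197266), (40.522125244140625, 65.2315673828125), 1.5381578207015991)
```

```bash
python3 -m crank '[[0.007,-0.001,-0.12,0],[0.007,-0.001,-0.28,0],[0.007,-0.001,-0.38,0],[0.007,-0.001,-0.405,0],[0.007,-0.001,-0.405,0],[0.007,-0.001,-0.405,0]]'; python3 -m crank '[[0,0,-0.015,0],[0,0,-0.03,0],[0,0,-0.04,0],[0,0,-0.04,0]]'
```

```text
time_s: 12.4
ee_pos: [0.5833, -0.0444, 0.0768]
orientation: [0.0, 1.0, 0.012, 0.001]
ft_force: [-0.3, 0.3, -1.0]
opening: 0.0113
grasp_force: 49.3
time_s: 12.8
ee_pos: [0.5828, -0.044, 0.0675]
orientation: [-0.0, 1.0, 0.012, -0.0]
ft_force: [0.1, -0.7, -1.9]
opening: 0.0109
grasp_force: 49.3
```

Its underside is 2 mm below the wall tops and no contact force shows, so it is entering the pocket.

```bash
python3 -m crank '[[0,0,-0.02,0],[0,0,-0.04,0],[0,0,-0.058,0],[0,0,-0.064,0],[0,0,-0.064,0]]'
```

```text
time_s: 13.3
ee_pos: [0.5827, -0.0441, 0.0546]
orientation: [-0.0, 1.0, 0.012, -0.0]
ft_force: [-0.2, 0.5, -2.1]
opening: 0.0112
grasp_force: 49.3
```

```bash
python3 -m crank '[[0,0,-0.005,0],[0,0,-0.005,0]]'; python3 -m crank '[[0,0,0,0],[0,0,0,0],[0,0,0,0],[0,0,0,0]]' 30; python3 -m crank '[[0,0,0.1,0],[0,0,0.3,0],[0,0,0.5,0],[-0.2,0,0.7,0],[-0.45,-0.01,0.7,0],[-0.5,-0.012,0.7,0],[-0.5,-0.012,0.7,0],[-0.5,-0.012,0.7,0]]'
python3 - <<'E'
from h import *
np.set_printoptions(precision=4,suppress=True)
st=arm.sense(); print(st["ee_pos"],st["time_s"],st["ft_force"])
s=arm.snapshot("wrist"); save(s,"w6.png"); W=cloud(s)
X,Y,Z=W[...,0],W[...,1],W[...,2]; m=(abs(X-.582)<.03)&(abs(Y+.044)<.035)
for lo,hi in [(.045,.055),(.064,.078)]:
    Q=W[m&(Z>lo)&(Z<hi)]; print(len(Q),np.median(Q[:,2]),cv2.minAreaRect((Q[:,:2]*1000).astype(np.float32)))
E
```

```text
time_s: 13.5
ee_pos: [0.5829, -0.0441, 0.0539]
orientation: [-0.0, 1.0, 0.012, 0.0]
ft_force: [0.9, 0.3, -1.2]
opening: 0.0109
grasp_force: 49.3
time_s: 13.9
ee_pos: [0.5829, -0.0441, 0.0539]
orientation: [-0.0, 1.0, 0.012, 0.0]
ft_force: [0.4, 0.0, 0.5]
opening: 0.0302
grasp_force: 0.0
time_s: 14.7
ee_pos: [0.4834, -0.0464, 0.1941]
orientation: [-0.0, 1.0, 0.012, 0.0]
ft_force: [0.4, 0.1, -0.7]
opening: 0.0301
grasp_force: 0.0
[ 0.4834 -0.0464  0.1941] 14.7 [ 0.4384  0.113  -0.6905]
2209 0.04763802198488644 ((581.740966796875, -42.40196228027344), (39.564613342285156, 50.31071472167969), 1.3536949157714844)
727 0.07158648433775096 ((581.80712890625, -42.3115234375), (33.88825988769531, 11.80543327331543), 1.7795287370681763)
```

View pics/w6.png

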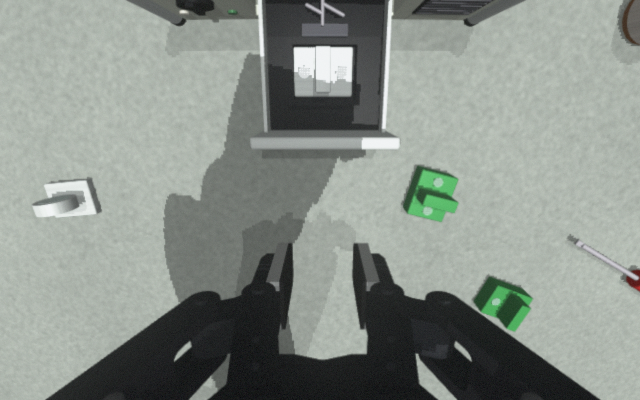

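The cassette is seated at (323,70): block top at 47.6 mm (48 expected), fin top at 71.6 mm (72 expected). Now I close the fingers, go down in front and press.

```bash
python3 -m crank '[[0,0,-0.15,0],[0,0,-0.35,0],[0,0,-0.55,0],[0,0,-0.74,0],[0,0,-0.74,0],[0,0,-0.74,0],[0.05,0.001,-0.74,0],[0.1,0.002,-0.74,0]]' 0; python3 -m crank '[[0.02,0,0,0],[0.04,0.001,0,0],[0.06,0.0013,0,0],[0.09,0.002,0,0],[0.12,0.003,0,0],[0.15,0.0035,0,0]]'
```

```text
time_s: 15.55
ee_pos: [0.5043, -0.0462, 0.0482]
orientation: [0.0, 1.0, 0.012, 0.001]
ft_force: [0.3, 0.0, 0.0]
opening: -0.0001
grasp_force: 0.0
time_s: 16.15
ee_pos: [0.5332, -0.0454, 0.0459]
orientation: [-0.0, 1.0, 0.012, -0.0]
ft_force: [-4.0, -0.1, 3.0]
opening: 0.0002
grasp_force: 2.2
```

```bash
python3 -m crank '[[0.03,0.0007,0,0],[0.06,0.0014,0,0],[0.09,0.002,0,0],[0.12,0.003,0,0],[0.15,0.0035,0,0],[0.18,0.004,0,0],[0.21,0.005,0,0],[0.24,0.0056,0,0],[0.26,0.006,0,0],[0.27,0.0063,0,0]]'
```

```text
time_s: 17.15
ee_pos: [0.5872, -0.0441, 0.0458]
orientation: [-0.0, 1.0, 0.012, 0.0]
ft_force: [-4.5, -0.7, 3.8]
opening: 0.0003
grasp_force: 2.5
```

```bash
python3 -m crank '[[0.01,0,0,0],[0.02,0.0005,0,0],[0.02,0.0005,0,0]]'
```

```text
time_s: 17.45
ee_pos: [0.591, -0.044, 0.0458]
orientation: [-0.0, 1.0, 0.012, 0.0]
ft_force: [-4.7, 0.4, 2.8]
opening: 0.0002
grasp_force: 2.1
```

```bash
python3 -m crank '[[0.005,0,0,0],[0.01,0,0,0],[0.015,0,0,0],[0.015,0,0,0]]'
```

```text
time_s: 17.85
ee_pos: [0.594, -0.044, 0.0459]
orientation: [-0.0, 1.0, 0.012, 0.0]
ft_force: [-4.6, -0.5, 1.7]
opening: 0.0002
grasp_force: 2.2
```

```bash
python3 -m crank '[[0.005,0,0,0],[0.01,0,0,0],[0.01,0,0,0]]'
```

```text
time_s: 18.15
ee_pos: [0.596, -0.0439, 0.0459]
orientation: [-0.0, 1.0, 0.012, 0.0]
ft_force: [-4.9, 0.9, 1.7]
opening: 0.0
grasp_force: 2.2
```

```bash
python3 -m crank '[[0.005,0,0,0],[0.01,0,0,0],[0.01,0,0,0]]'
```

```text
time_s: 18.45
ee_pos: [0.5979, -0.0439, 0.0458]
orientation: [-0.0, 1.0, 0.012, 0.0]
ft_force: [-4.4, 0.7, 3.0]
opening: 0.0001
grasp_force: 2.2
```

```bash
python3 -m crank '[[0.005,0,0,0],[0.01,0,0,0],[0.01,0,0,0]]'
```

```text
time_s: 18.75
ee_pos: [0.5999, -0.0438, 0.0459]
orientation: [-0.0, 1.0, 0.012, 0.0]
ft_force: [-5.4, 1.7, 0.7]
opening: -0.0001
grasp_force: 2.2
```

```bash
python3 -m crank '[[0.005,0,0,0],[0.01,0,0,0],[0.01,0,0,0]]'
```

```text
time_s: 19.05
ee_pos: [0.6019, -0.0439, 0.0458]
orientation: [-0.0, 1.0, 0.012, -0.0]
ft_force: [-4.8, 1.7, 1.5]
opening: 0.0003
grasp_force: 2.3
```

```bash
python3 -m crank '[[0.005,0,0,0],[0.009,0,0,0],[0.009,0,0,0]]'
```

```text
time_s: 19.35
ee_pos: [0.6036, -0.0438, 0.0458]
orientation: [-0.0, 1.0, 0.012, -0.0]
ft_force: [-4.8, 3.3, 2.5]
opening: -0.0003
grasp_force: 2.3
```

```bash
python3 -m crank '[[0.005,0.0015,0,0],[0.009,0.0018,0,0],[0.009,0.0018,0,0]]'
```

```text
time_s: 19.65
ee_pos: [0.6054, -0.0437, 0.0458]
orientation: [-0.0, 1.0, 0.012, 0.0]
ft_force: [-4.8, 0.4, 2.5]
opening: -0.0003
grasp_force: 2.3
```

```bash
python3 -m crank '[[0.005,0.0002,0,0],[0.009,0.0003,0,0],[0.009,0.0003,0,0]]'
```

```text
time_s: 19.95
ee_pos: [0.6072, -0.0437, 0.0458]
orientation: [-0.0, 1.0, 0.012, -0.0]
ft_force: [-4.9, 1.5, 1.5]
opening: 0.0002
grasp_force: 2.5
```

```bash
python3 -m crank '[[0.005,0.0002,0,0],[0.009,0.0003,0,0],[0.009,0.0003,0,0]]'
```

```text
time_s: 20.25
ee_pos: [0.609, -0.0436, 0.0459]
orientation: [-0.0, 1.0, 0.012, -0.0]
ft_force: [-5.3, -0.0, 1.7]
opening: 0.0003
grasp_force: 2.5
```

```bash
python3 -m crank '[[0.005,0.0002,0,0],[0.009,0.0003,0,0],[0.009,0.0003,0,0]]'
```

```text
time_s: 20.55
ee_pos: [0.6106, -0.0436, 0.0458]
orientation: [-0.0, 1.0, 0.012, -0.0]
ft_force: [-6.5, 0.9, 2.3]
opening: -0.0
grasp_force: 3.1
```

```bash
python3 -m crank '[[0.005,0,0,0],[0.005,0,0,0]]'
```

```text
time_s: 20.75
ee_pos: [0.6113, -0.0436, 0.0458]
orientation: [-0.0, 1.0, 0.012, -0.001]
ft_force: [-9.1, 0.8, 5.8]
opening: 0.0
grasp_force: 4.3
```

```bash
python3 -m crank '[[0.0025,0,0,0],[0.0025,0,0,0]]'; python3 -m crank '[[-0.03,-0.0007,0,0],[-0.06,-0.0014,0,0],[-0.09,-0.002,0,0],[-0.12,-0.003,0,0],[-0.16,-0.004,0,0],[-0.25,-0.006,0,0],[-0.45,-0.01,0,0],[-0.65,-0.015,0,0],[-0.65,-0.015,0,0]]'; python3 -m crank '[[0,0,0.2,0],[0,0,0.45,0],[0,0,0.7,0],[0,0,0.7,0],[0,0,0.7,0]]'
python3 - <<'E'
from h import *
np.set_printoptions(precision=4,suppress=True)
st=arm.sense(); print(st["ee_pos"],st["time_s"],st["ft_force"])
s=arm.snapshot("wrist"); t=arm.snapshot("top"); W=cloud(s); X,Y,Z=W[...,0],W[...,1],W[...,2]
cv2.imwrite("pics/w7.png",cv2.resize(np.vstack([s["img"],t["img"]])[...,::-1],None,fx=.75,fy=.75,interpolation=cv2.INTER_AREA))
Q=W[(Z>.078)&(Z<.09)&(abs(Y+.044)<.06)&(X>.5)&(X<.62)]; print(len(Q),np.percentile(Q[:,0],[2,98]))
E
```

```text
time_s: 20.95
ee_pos: [0.6116, -0.0435, 0.0458]
orientation: [-0.0, 1.0, 0.012, -0.001]
ft_force: [-10.5, 1.2, 5.2]
opening: 0.0002
grasp_force: 5.0
time_s: 21.85
ee_pos: [0.4778, -0.0469, 0.0463]
orientation: [-0.0, 1.0, 0.012, -0.002]
ft_force: [2.1, 0.6, -0.7]
opening: 0.0001
grasp_force: 0.0
time_s: 22.35
ee_pos: [0.4831, -0.0464, 0.1868]
orientation: [-0.0, 1.0, 0.012, 0.002]
ft_force: [-0.3, -0.7, -0.4]
opening: -0.0001
grasp_force: 0.0
[ 0.4831 -0.0464  0.1868] 22.35 [-0.3008 -0.6845 -0.4076]
2746 [0.5994 0.6101]
```

View pics/w7.png

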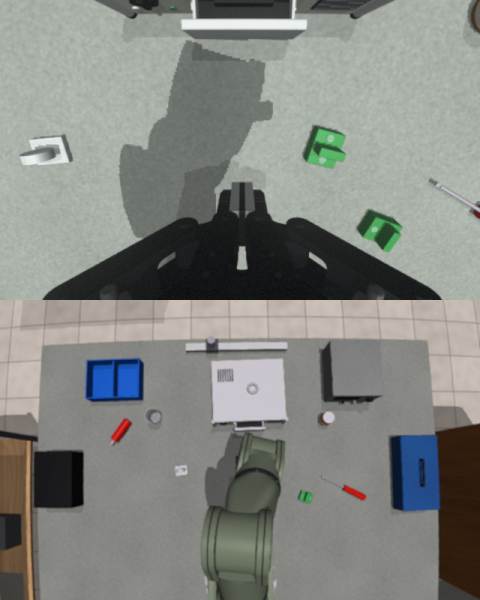

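The drawer is latched: its front edge is at x 0.600, as at the start, at (182–306, 25) in the upper picture. The bystanders are where they were and the arm touches nothing, so I'm handing in.

```bash
python3 -c "
from rig import arm
print(arm.finish_job())"
```

```text
the job is handed in; nothing more can be done
None
```

I handed in the job at about 22 s: I pressed the drawer open, set the silver cassette in its pocket and pressed the drawer shut until it latched. The highest reading along the push was 10.5 N (up to about 13 N with the other axes), and nothing else on the bench was moved.

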